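# Load a plate into the drill jig and latch it

### The job

Slide the flat steel plate along the bed of the drill jig, under the bridge and fully home against the end stop. Then slide the jig's latch all the way to the end of its travel so that its bar lies behind the plate and keeps it in. Leave the hammer, the tin and the steel bowl where they are.

Things in the scene. Friction and masses are not known exactly. Their poses are not given: they have to be found in the camera images.
- plate: loose flat rectangular steel plate, about 0.7 kg, 130 mm long (x) by 90 mm wide (y) by 8 mm thick (z), lying on the bed of the drill jig in front of the slot, somewhat off line; origin at the centre of its underside, +x its leading end (the two corners there are clipped by 12 mm), z up
- jig: low dark grey drill jig fixed to the bench. Origin on the bench under the middle of the slot mouth, +x the way into the slot, z up. Bed: flat, top 15 mm above the bench, x = -250 to +130 mm, y = -90 to +90 mm; a side arm of it carries the latch at -y. A dark steel bridge with two brass bushings crosses the slot (x = 10 to 62 mm, underside 11 mm, top 21 mm, bushings 28 mm above the bed)
- slot_mouth (a point): middle of the slot mouth at the height of the bed's top; axes as the jig. The slot is 95 mm wide between two dark steel cheeks (11 mm high above the bed, 16 mm thick, jig x from 0 to 125 mm); in front of the mouth (x = -22 to 0 mm) they flare outward by 12 mm a side
- slot_end (a point): middle of the face of the end stop, at bed height, at the jig's x = 105 mm (the stop is 22 mm high). A plate fully home touches it: its origin is then at the jig's x = 40 mm, y = 0, and its rear edge sticks out of the slot to x = -25 mm
- latch (a joint): slide of the latch in m along the jig's +y: 0 to 0.01 open, 0.05 closed at its end stop; friction about 2 N. A steel bar at jig x = -46 to -30 mm, 85 mm long along y, top 13 mm above the bed, that moves across the front of the slot from its -y side and passes 5 mm behind a plate that is fully home. Bar's tip at jig y = -72 mm when 0, at -22 mm when closed
- latch_grip (a point): middle of the top of the latch's upright black grip, 52 mm above the bed; the grip is 30 mm along the jig's x, 14 mm along y, and stands from 13 to 52 mm above the bed; at latch value 0 it is at the jig's x = -38, y = -114.5 mm; it moves along the jig's +y as the latch closes
- hammer: bystander: hammer with 280 mm handle lying on the bench; origin under the middle
- tin: bystander: closed round aluminium tin, 72 mm across, 90 mm high, origin at the centre of its underside
- rivets: bystander: round steel bowl, 90 mm across, 50 mm high, origin at the centre of its underside
There are look-alikes about, which are no part of the job. What is shaped like the plate but pink or yellow is not meant.

How it is judged:
By the outcome, as a careful person would: the job done as asked, in the order asked, and still so for the second after the job is handed in, with the robot touching nothing.
It also fails if it takes over 64 s, if anything falls off the work surface, if the arm or the gripper's body presses on something with over 40 N, if the wrist force passes 120 N, or if a joint passes its speed limit or range.

### The arm

A 6-joint arm with a two-finger parallel gripper is mounted at the origin on the work surface. World frame = base frame: x ahead of the robot, y to its left, z up, the work surface at z = 0. Lengths are in m, angles in degrees, forces in N, time in s.
With the tool pointing down it reaches from about 0.275 to 0.75 m from the base axis. Payload 10.2 kg.
Tool frame: the origin (TCP) lies midway between the tips of the shut fingers; the grasp point (between the pads) lies 19 mm behind it; z points along the fingers, y is the line along which they close (so a half turn about z gives the same grasp; the last joint's range is limited). The gripper opens to 88 mm and grips with 3 to 60 N. Pads are 18 mm wide; open, the fingers measure 123 mm over their backs; the gripper's body (75 mm by 187 mm) begins 45 mm behind the grasp point.
Start: joints at [57.789, 17.928, 85.812, -0, 76.261, -12.8], TCP at [0.174, 0.495, 0.239] pointing down, gripper open.
Joint ranges: [-168.41, 168.41], [-55.51, 124.54], [10.69, 146.95], [-70.63, 250.63], [1, 178], [-165.06, 165.06]. Speed limits (degrees/s): [136.94, 136.94, 172.46, 180, 180, 180].

### API

Orientations are given as a 3x3 rotation matrix whose columns are the frame's x, y, z axes.
In Python, from rig import manip gives the robot as it stands.
- The arm moves only by the tool arm_command, never from a script. Its argument "rows" is one flat list of numbers, 7 for each row, row after row: the shift along the tool's x, y, z in cm, then the turn, a rotation vector about the tool's x, y, z in rad, then the opening, from 0 (shut) to 1 (fully open). In form: [dx, dy, dz, ax, ay, az, claw, dx, dy, dz, ax, ay, az, claw, ...]. A call has 1 to 10 rows; each row shifts and turns the commanded pose from where the row before left it, along the tool's axes as they then stand; what a row does not reach is not made up. A row lasts 1/12 s, in which the tool goes at most 41.7 mm and 7.16 degrees, less where a joint would pass 70% of its speed; a pose out of reach is approached as far as the arm can. A call is refused whole if a number of a shift passes 4.17 or a number of a turn 0.125, either way. A call with a gripper value outside its range is refused whole. The fingers move at their own pace and stop on an object; "squeeze" is the grip in N (left out, the last holds). Time passes only in rows, so rows that do not move let the fingers close. It gives the time, the measured TCP pose, the force, the opening and the grip force at its end, in the units of the state.
- manip.sense(): the state, without advancing time (a new reading comes with each control period).
- manip.camera(name): name is "scene" or "side" or "wrist"; returns the picture (384x512x3 uint8, red, green, blue); there is no depth.
- manip.camera_info(name): a dict with "fx", "fy", "cx", "cy" (pixels), "camera_from_world" (4x4, takes a point from world to camera coordinates); the wrist camera has in their place "mount" (4x4, takes a point from camera to tool coordinates, whose origin is the TCP and whose axes are the flange's). Camera axes: x right, y down, z forward; pixel columns grow to the right and rows downward; lengths in m; the calibration is good to about 2 mm. A picture is of the moment at which its call begins: read the wrist's pose just before it. camera_info takes no time and is no camera call.
- manip.close_job(): hands the job in; it is judged then, once.
Trained networks look in the newest picture that a camera, given by its name, has taken for a name from the list of things; names that differ only in an ending like _2 or _b are one class to them, and where a whole thing is asked for, a point or a joint stands for the part that bears it (a point fixed in the world has none). Each returns a list of dicts, best first, with "confidence" (0 to 1); they miss things now and then, are a little off and sometimes report something else, mostly with a low value. They report only what shows in the picture. A call takes as long as a camera call. They do not tell look-alikes from the thing itself.
- manip.spot_in(camera, target): "location" ([column, row] in pixels, amid what is visible of it).
The state is a dict: "time": time; "qpos": joint angles; "qd": joint speeds; "tau": joint torques, N m; "tcp_pos": TCP position; "tool_rot": TCP orientation; "ft_force": force on the tool from outside, world axes, zero at the start; "ft_torque": the same for the moment, N m; "opening": finger opening in m; "grip_force": force on a finger pad.
Only numpy, scipy, OpenCV 4.12 (cv2) and the standard library are available. Lean on these libraries where they do the work, as an engineer would, in place of code of your own. Each camera call takes 0.05 s, during which the arm holds its last target. There are 200 camera calls.

## Working session

There is one attempt and no reset: what is moved stays moved. The work goes in short steps, Python scripts to look and compute and a tool call to move; the robot and the scene stay as the last step left them, time stands still between calls to the robot, and variables do not carry over. Pictures are saved under pics/ and viewed, at most 10 in all, crops included, and the job is handed in when it is done.

Besides the shell and the picture viewer there is one more tool, called after ">>>" by a JSON object that holds its "api" and its "payload". arm_command: Moves the arm, as the interface text tells. Its arguments: {"type":"object","properties":{"rows":{"type":"array","items":{"type":"number"}},"squeeze":{"type":"number"}},"required":["rows"]}

```bash
mkdir -p pics; cat > h.py <<'E'
import numpy as np, cv2
from rig import manip
def cam(name):
    s=manip.sense(); im=manip.camera(name); i=manip.camera_info(name)
    if 'mount' in i:
        T=np.eye(4); T[:3,:3]=np.array(s['tool_rot']); T[:3,3]=s['tcp_pos']
        W=T@np.array(i['mount'])
    else: W=np.linalg.inv(np.array(i['camera_from_world']))
    return im,i,W
def ray(i,W,px,z):
    d=W[:3,:3]@np.array([(px[0]-i['cx'])/i['fx'],(px[1]-i['cy'])/i['fy'],1]); o=W[:3,3]
    return o+d*(z-o[2])/d[2]
def proj(i,W,p):
    c=np.linalg.inv(W)@np.append(p,1); return np.array([i['cx']+i['fx']*c[0]/c[2],i['cy']+i['fy']*c[1]/c[2]])
def save(n,im): cv2.imwrite('pics/'+n,im[:,:,::-1])
E
python3 - <<'E'
from h import *
s=manip.sense(); print(s['tcp_pos'],np.round(s['tool_rot'],3).tolist())
ims=[]
for c in ['scene','side','wrist']:
    im,i,W=cam(c); ims.append(im)
    print(c,np.round(W,3).tolist(),i['fx'],i['cx'],i['cy'])
    np.save(c+'.npy',im)
    for t,z in [('plate',.023),('jig',.02),('latch_grip',.067),('latch',.02),('hammer',.01),('tin',.05),('rivets',.03)]:
        for d in manip.spot_in(c,t)[:3]: print(t,d['confidence'],np.round(d['location']),np.round(ray(i,W,d['location'],z),3))
ims.append(np.zeros_like(ims[0]))
big=np.vstack([np.hstack(ims[:2]),np.hstack(ims[2:])])
save('a.png',cv2.resize(big,(800,600),interpolation=cv2.INTER_AREA))
E
```

```text
[0.17435842 0.49495006 0.23817172] [[-0.943, 0.332, -0.001], [0.332, 0.943, -0.001], [0.0, -0.001, -1.0]]
scene [[0.821, 0.474, -0.318, 0.961], [0.571, -0.696, 0.436, -0.689], [-0.015, -0.539, -0.842, 1.29], [0.0, 0.0, 0.0, 1.0]] 486.3447676699263 244.64081640726224 190.25517913509302
plate 0.96 [244.  99.] [0.262 0.278 0.023]
plate 0.88 [154. 250.] [ 0.383 -0.349  0.023]
plate 0.69 [113. 209.] [ 0.189 -0.313  0.023]
latch_grip 0.79 [285. 205.] [ 0.625 -0.032  0.067]
latch 0.66 [285. 205.] [ 0.614 -0.007  0.02 ]
latch 0.57 [224. 316.] [ 0.663 -0.391  0.02 ]
hammer 0.63 [221. 318.] [ 0.659 -0.397  0.01 ]
tin 0.74 [280. 282.] [ 0.738 -0.235  0.05 ]
rivets 0.77 [364. 181.] [0.774 0.199 0.03 ]
rivets 0.57 [257. 192.] [ 0.519 -0.02   0.03 ]
side [[0.993, -0.069, 0.092, 0.388], [-0.115, -0.596, 0.794, -0.846], [0.0, -0.8, -0.6, 0.676], [0.0, 0.0, 0.0, 1.0]] 357.260665848458 254.33408714958566 190.02909878425046
plate 0.8 [136. 290.] [ 0.185 -0.317  0.023]
plate 0.79 [180. 152.] [0.253 0.269 0.023]
plate 0.77 [266. 222.] [ 0.502 -0.131  0.023]
jig 0.57 [259. 197.] [ 0.499 -0.013  0.02 ]
latch_grip 0.82 [297. 194.] [ 0.599 -0.071  0.067]
latch 0.68 [294. 192.] [ 0.607 -0.001  0.02 ]
hammer 0.91 [348. 303.] [ 0.646 -0.398  0.01 ]
tin 0.67 [364. 236.] [ 0.735 -0.239  0.05 ]
rivets 0.71 [327. 149.] [0.772 0.218 0.03 ]
wrist [[0.333, 0.909, 0.252, 0.11], [0.943, -0.321, -0.088, 0.518], [0.0, 0.267, -0.964, 0.384], [0.0, 0.0, 0.0, 1.0]] 326.1400464832585 252.56210446172744 192.80399099524442
plate 0.77 [117. 242.] [0.208 0.312 0.023]
```

View pics/a.png

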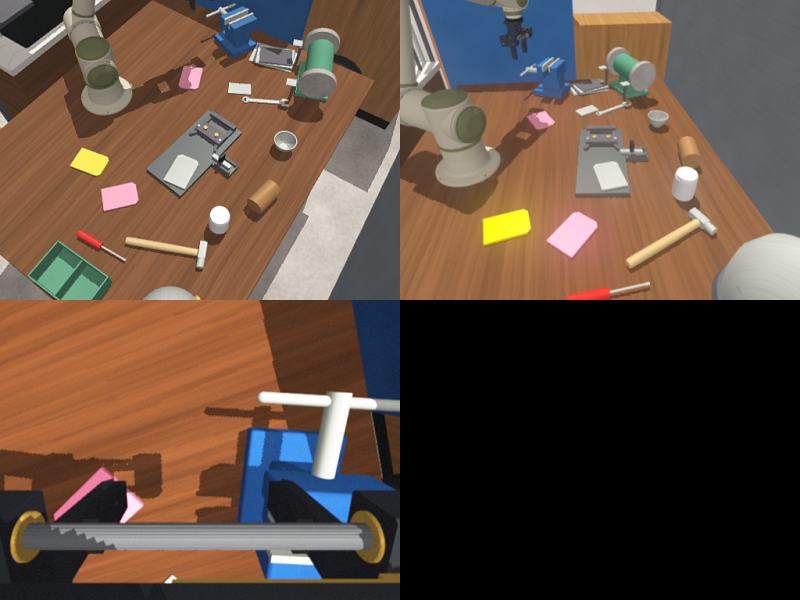

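The candidates in the scene picture (full-resolution pixels) are grey (233,218), pink (154,250), pink (244,99) and yellow (113,209). The grey one fits: it is steel-coloured and lies on the jig's bed in front of the slot. I'll confirm it in an enlarged crop.

```bash
python3 - <<'E'
from h import *
a=np.load('scene.npy')[130:260,180:320]; b=np.load('side.npy')[150:260,215:335]
a=cv2.resize(a,(420*1,390),interpolation=cv2.INTER_CUBIC); b=cv2.resize(b,(380,348),interpolation=cv2.INTER_CUBIC)
c=np.zeros((390,800,3),np.uint8); c[:,:420]=a; c[:348,420:]=b
save('b.png',c)
E
```

```text
(no output)
```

View pics/b.png

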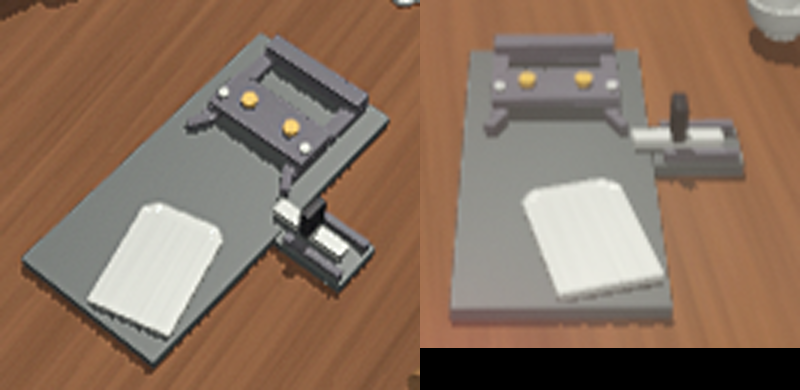

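The crop confirms it: the grey steel plate with clipped corners lies on the jig bed, turned about 15° and with its leading end toward the bridge. The latch is open. Next I'll fit the jig and plate poses from the corners I read off this crop.

```bash
cat > fit.py <<'E'
from h import *
from scipy.optimize import least_squares
A=lambda p:np.array(p)/3+[180,130]
B=lambda p:(np.array(p)-[420,0])/3.1667+[215,150]
I={}
for c in ['scene','side']:
    i=manip.camera_info(c); I[c]=(i,np.linalg.inv(np.array(i['camera_from_world'])))
def fit(obs,x0):
    def f(q,full=False):
        r=[]
        R=np.array([[np.cos(q[2]),-np.sin(q[2])],[np.sin(q[2]),np.cos(q[2])]])
        for c,p,m in obs:
            w=np.append(R@np.array(m[:2])+q[:2],m[2]); r.append(proj(*I[c],w)-p)
        return np.ravel(r)
    s=least_squares(f,x0,loss='soft_l1'); return s.x,f(s.x)
bed=[(-.25,.09,.015),(-.25,-.09,.015),(.13,.09,.015),(.13,-.09,.015)]
o=[('scene',A(p),m) for p,m in zip([(23,258),(153,357),(262,36),(388,120)],bed)]+[('side',B(p),m) for p,m in zip([(452,310),(671,310),(471,50),(638,50)],bed)]
j,r=fit(o,[.5,0,1.57]); print('jig',j[:2],np.degrees(j[2]),np.round(r,1))
z=.023
pl=[(.053,.045,z),(.065,.033,z),(.065,-.033,z),(.053,-.045,z),(-.065,.045,z),(-.065,-.045,z)]
o=[('scene',A(p),m) for p,m in zip([(141,215),(153,203),(216,226),(222,240),(89,298),(168,334)],pl)]+[('side',B(p),m) for p,m in zip([(523,200),(535,187),(606,178),(620,190),(560,295),(664,275)],pl)]
p,r=fit(o,[.5,-.13,1.8]); print('plate',p[:2],np.degrees(p[2]),np.round(r,1))
np.save('jp.npy',[j,p])
c,s=np.cos(j[2]),np.sin(j[2]);R=np.array([[c,-s],[s,c]])
print('plate in jig',R.T@(p[:2]-j[:2]),'grip',R@[-.038,-.1145]+j[:2])
E
python3 fit.py
```

```text
jig [0.50330251 0.03436439] 83.72470565734064 [-1.5 -0.  -0.5  2.3 -0.7 -1.5  0.7 -0.8 -0.6 -0.4  1.2 -0.6  0.3 -0.1
  0.7 -0.2]
plate [ 0.50951036 -0.13538589] 98.32085205154299 [ 0.3 -2.6  1.6 -0.2 -0.   0.3 -0.2  0.2 -0.9  0.4  0.   0.5  0.2  0.5
 -0.5  1.2 -0.6  0.2  0.2 -1.6 -0.2 -0.2  0.4 -0.3]
plate in jig [-0.16805461 -0.02472533] grip [ 0.61296283 -0.01592343]
```

```bash
cat >> h.py <<'E'
def to(jx,jy,z,yaw):  # goal TCP in jig frame (mm, tool-y angle in deg rel. to jig x); prints tool-frame shift cm (after the turn) and turn rad
    j=np.load('jp.npy')[0]; s=manip.sense(); R=np.array(s['tool_rot']); p=np.array(s['tcp_pos'])
    c,n=np.cos(j[2]),np.sin(j[2]); g=np.array([j[0]+c*jx/1e3-n*jy/1e3,j[1]+n*jx/1e3+c*jy/1e3,z/1e3])
    cur=np.arctan2(R[1,1],R[0,1]); t=(j[2]+np.radians(yaw)-cur+np.pi)%(2*np.pi)-np.pi
    ct,st=np.cos(t),np.sin(t); Rn=np.array([[ct,-st,0],[st,ct,0],[0,0,1]])@R
    d=g-p; print('goal',g.round(3),'shift cm now',(R.T@d*100).round(2),'after turn',(Rn.T@d*100).round(2),'az',round(-t,3))
def where():
    j=np.load('jp.npy')[0]; s=manip.sense(); d=np.array(s['tcp_pos'])[:2]-j[:2]; c,n=np.cos(j[2]),np.sin(j[2])
    R=np.array(s['tool_rot']); print('t',s['time'],'jig mm',np.round([c*d[0]+n*d[1],-n*d[0]+c*d[1]],4)*1e3,'z',s['tcp_pos'][2],'yaw',np.degrees(np.arctan2(R[1,1],R[0,1])-j[2]).round(2),'F',np.round(s['ft_force'],1),'q',np.round(s['qpos'],0),'op',s['opening'])
E
python3 -c "
from h import *
where();to(-168,-112,110,0)"
```

```text
t 1.2 jig mm [422.1 377.2] z 0.23872346616435555 yaw -13.14 F [0.4 0.1 1.1] q [ 58.  18.  86.   0.  76. -13.] op 0.088265670606776
goal [ 0.596 -0.145  0.11 ] shift cm now [-61.05 -46.35  12.87] after turn [-48.92 -59.01  12.87] az -0.229
```

>>> {"api": "arm_command", "payload": {"rows": [0,0,0,0,0,-0.1145,0.7,0,0,0,0,0,-0.1145,0.7,-2.45,-2.95,0,0,0,0,0.7,-2.45,-2.95,0,0,0,0,0.7,-2.45,-2.95,0,0,0,0,0.7,-2.45,-2.95,0,0,0,0,0.7,-2.45,-2.95,0,0,0,0,0.7,-2.45,-2.95,0,0,0,0,0.7,-2.45,-2.95,0,0,0,0,0.7,-2.45,-2.95,0,0,0,0,0.7]}}

```text
time: 2.03
tcp_pos: [0.3441, 0.2374, 0.239]
tool_rot: [[-0.994, 0.109, 0.001], [0.109, 0.994, 0.0], [-0.001, 0.0, -1.0]]
ft_force: [1.1, 0.3, 0.4]
opening: 0.0621
grip_force: 0.0
```

>>> {"api": "arm_command", "payload": {"rows": [-2.45,-2.95,0,0,0,0,0.7,-2.45,-2.95,0,0,0,0,0.7,-2.45,-2.95,0,0,0,0,0.7,-2.45,-2.95,0,0,0,0,0.7,-2.45,-2.95,0,0,0,0,0.7,-2.45,-2.95,0,0,0,0,0.7,-2.45,-2.95,0,0,0,0,0.7,-2.45,-2.95,0,0,0,0,0.7,-2.45,-2.95,0,0,0,0,0.7,-2.45,-2.95,0,0,0,0,0.7]}}

```text
time: 2.87
tcp_pos: [0.5554, -0.0829, 0.2387]
tool_rot: [[-0.994, 0.11, 0.0], [0.11, 0.994, -0.0], [-0.0, 0.0, -1.0]]
ft_force: [-0.1, 0.8, 0.2]
opening: 0.0619
grip_force: 0.0
```

```bash
python3 - <<'E'
from h import *
where();to(-168,-112,100,0)
im,i,W=cam('wrist'); np.save('w1.npy',im)
j,p=np.load('jp.npy')
def T(q,m): c,s=np.cos(q[2]),np.sin(q[2]); return [q[0]+c*m[0]-s*m[1],q[1]+s*m[0]+c*m[1],m[2]]
v=im.copy()
for q,ms,col in [(j,[(0,.0475,.026),(0,-.0475,.026),(.105,.0475,.015),(-.25,.09,.015),(-.25,-.09,.015),(.13,-.09,.015),(-.038,-.1145,.067),(-.046,-.072,.028)],(255,0,0)),(p,[(.053,.045,.023),(.065,.033,.023),(.065,-.033,.023),(.053,-.045,.023),(-.065,.045,.023),(-.065,-.045,.023)],(0,255,0))]:
    for m in ms:
        u=proj(i,W,T(q,m)); cv2.circle(v,(int(u[0]),int(u[1])),3,col,1)
save('c.png',cv2.resize(v,(800,600)))
E
```

```text
t 2.8667 jig mm [-110.8  -64.6] z 0.23872928564170198 yaw -0.04 F [-0.1  0.8  0.2] q [ -20.   23.   79.    0.   78. -104.] op 0.06187076832353652
goal [ 0.596 -0.145  0.1  ] shift cm now [-4.74 -5.71 13.87] after turn [-4.74 -5.72 13.87] az -0.001
```

View pics/c.png

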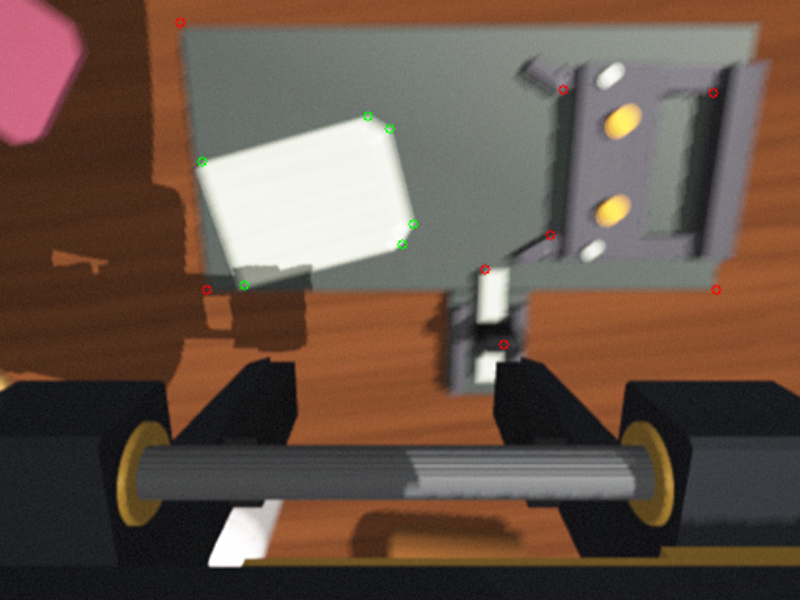

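The wrist view matches the fit: the jig corners at (182,28) and (210,290) and the plate corners all sit within a few pixels of the projected ones. Now I'll lower beside the plate's -y long edge and push it square to the slot axis.

>>> {"api": "arm_command", "payload": {"rows": [-2.4,-2.85,0,0,0,0,0.7,-2.35,-2.85,0,0,0,0,0.7,0,0,4,0,0,0,0.7,0,0,4,0,0,0,0.7,0,0,4,0,0,0,0.7,0,0,4,0,0,0,0.7,0,0,4,0,0,0,0.7,0,0,1.5,0,0,0,0.7,0,0,0.55,0,0,0,0.7,0,0,0,0,0,0,0.7]}}

```text
time: 3.75
tcp_pos: [0.5953, -0.1427, 0.0173]
tool_rot: [[-0.994, 0.11, -0.002], [0.11, 0.994, 0.001], [0.002, 0.001, -1.0]]
ft_force: [0.1, -0.5, 0.3]
opening: 0.0619
grip_force: 0.0
```

>>> {"api": "arm_command", "payload": {"rows": [0.5,0,0,0,0,0,0.7,0.5,0,0,0,0,0,0.7,0.5,0,0,0,0,0,0.7,0.5,0,0,0,0,0,0.7,0.5,0,0,0,0,0,0.7,0.5,0,0,0,0,0,0.7,0.5,0,0,0,0,0,0.7,0.5,0,0,0,0,0,0.7,0.5,0,0,0,0,0,0.7,0.3,0,0,0,0,0,0.7]}}

```text
time: 4.58
tcp_pos: [0.5483, -0.1382, 0.0191]
tool_rot: [[-0.994, 0.109, 0.003], [0.109, 0.994, -0.002], [-0.003, -0.001, -1.0]]
ft_force: [3.6, -3.2, 0.7]
opening: 0.0616
grip_force: 2.4
```

```bash
python3 - <<'E'
from h import *
where()
im,i,W=cam('side'); save('d.png',cv2.resize(im[140:270,200:340],(700,650))[:600])
E
```

```text
t 4.5833 jig mm [-166.6  -63.6] z 0.019073838790062688 yaw -0.01 F [ 3.6 -3.2  0.7] q [ -26.   38.   91.   -0.   51. -110.] op 0.06162913424547255
```

View pics/d.png

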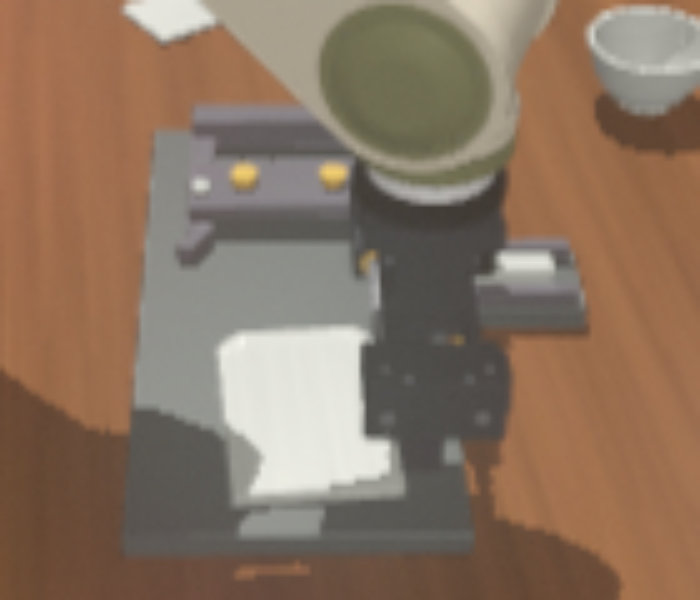

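The plate at (310,410) has squared up against the fingers. It needs about 10 mm more, then I'll back off, rise and look with the wrist camera.

>>> {"api": "arm_command", "payload": {"rows": [0.4,0,0,0,0,0,0.7,0.4,0,0,0,0,0,0.7,0.15,0,0,0,0,0,0.7,0,0,0,0,0,0,0.7]}}

```text
time: 4.97
tcp_pos: [0.5389, -0.1371, 0.0189]
tool_rot: [[-0.994, 0.109, 0.002], [0.109, 0.994, -0.001], [-0.002, -0.001, -1.0]]
ft_force: [4.1, -2.0, 2.0]
opening: 0.0619
grip_force: 1.8
```

>>> {"api": "arm_command", "payload": {"rows": [-0.5,0,0,0,0,0,0.7,-2,0,0,0,0,0,0.7,-2,0,-4,0,0,0,0.7,0,0,-4,0,0,0,0.7,0,0,-4,0,0,0,0.7,0,0,-4,0,0,0,0.7,0,0,0,0,0,0,0.7]}}

```text
time: 5.55
tcp_pos: [0.5841, -0.1419, 0.1831]
tool_rot: [[-0.994, 0.109, 0.01], [0.109, 0.994, -0.004], [-0.01, -0.003, -1.0]]
ft_force: [0.3, -0.5, 1.2]
opening: 0.0617
grip_force: 0.0
```

```bash
cat > wfit.py <<'E'
import sys
from h import *
from scipy.optimize import least_squares
# white plate blob in the wrist picture -> rectangle fit, in the jig frame (mm, deg)
def look(name):
    im,i,W=cam('wrist'); j=np.load('jp.npy')[0]; c,s=np.cos(j[2]),np.sin(j[2])
    hsv=cv2.cvtColor(im,cv2.COLOR_RGB2HSV)
    m=((hsv[:,:,1]<45)&(hsv[:,:,2]>150)).astype(np.uint8); m=cv2.morphologyEx(m,cv2.MORPH_OPEN,np.ones((3,3)))
    cs=[k for k in cv2.findContours(m,0,2)[0]]; k=max(cs,key=cv2.contourArea)
    w=np.array([ray(i,W,q,.023)[:2]-j[:2] for q in k[:,0].astype(float)]); w=np.c_[c*w[:,0]+s*w[:,1],-s*w[:,0]+c*w[:,1]]
    r=cv2.minAreaRect((w*1e3).astype(np.float32)); print('rect mm',np.round(r[0],1),np.round(r[1],1),round(r[2],1))
    v=im.copy(); cv2.drawContours(v,[k],-1,(255,0,0),1)
    for q in [(0,.0475,.026),(0,-.0475,.026),(-.25,.09,.015),(-.25,-.09,.015),(.13,-.09,.015),(.13,.09,.015)]:
        u=proj(i,W,[j[0]+c*q[0]-s*q[1],j[1]+s*q[0]+c*q[1],q[2]]); cv2.circle(v,tuple(int(x) for x in u),3,(0,255,0),1)
    save(name,cv2.resize(v,(800,600)))
if __name__=='__main__': where(); look(sys.argv[1])
E
python3 wfit.py e.png
```

```text
t 5.55 jig mm [-166.3  -99.6] z 0.18313385304234123 yaw -0.0 F [ 0.3 -0.5  1.2] q [ -25.   30.   77.    0.   73. -109.] op 0.06168618352802801
rect mm [-155.1    1.3] [130.5  90.7] 0.6
```

View pics/e.png

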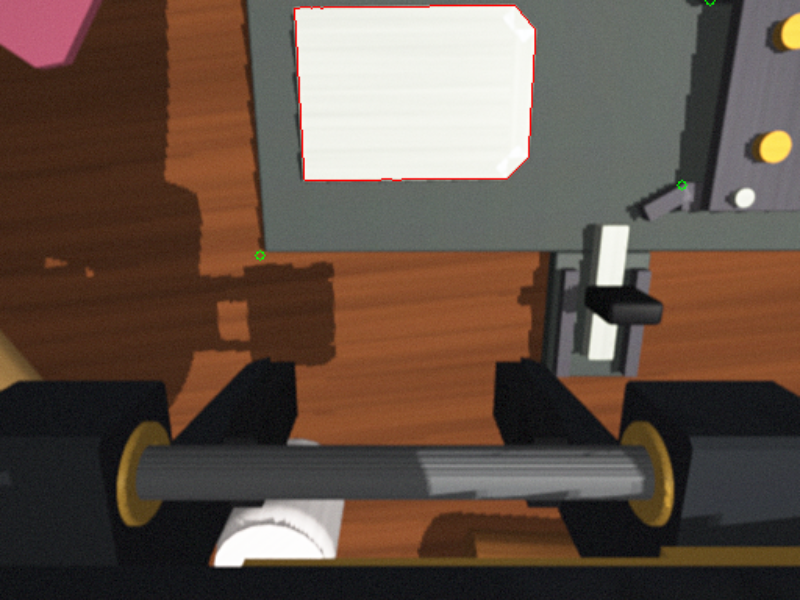

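>>> {"api": "arm_command", "payload": {"rows": [0,0,0,0,0,0.12,0.6,0,0,0,0,0,0.12,0.6,0,0,0,0,0,0.12,0.6,0,0,0,0,0,0.12,0.6,0,0,0,0,0,0.12,0.6,0,0,0,0,0,0.12,0.6,0,0,0,0,0,0.12,0.6,0,0,0,0,0,0.12,0.6,0,0,0,0,0,0.12,0.6,0,0,0,0,0,0.12,0.6]}}

```text
time: 6.43
tcp_pos: [0.5811, -0.1407, 0.1735]
tool_rot: [[-0.252, 0.968, -0.004], [0.968, 0.252, 0.002], [0.003, -0.003, -1.0]]
ft_force: [0.0, 0.7, 0.1]
opening: 0.0525
grip_force: 0.0
```

>>> {"api": "arm_command", "payload": {"rows": [0,0,0,0,0,0.12,0.6,0,0,0,0,0,0.12,0.6,0,0,0,0,0,0.12,0.6,0,0,0,0,0,0.01,0.6,0,0,0,0,0,0,0.6]}}

```text
time: 6.85
tcp_pos: [0.5813, -0.1409, 0.1741]
tool_rot: [[0.106, 0.994, -0.003], [0.994, -0.106, 0.001], [0.001, -0.003, -1.0]]
ft_force: [-0.2, -0.4, -0.2]
opening: 0.0532
grip_force: 0.0
```

```bash
python3 -c "
from h import *
where();to(-247,1,18,-90);print(np.round(manip.sense()['tool_rot'],3).tolist())"
```

```text
t 6.85 jig mm [-165.7  -96.7] z 0.17412860262213908 yaw -89.81 F [-0.2 -0.4 -0.2] q [-25.  30.  78.   0.  72. -19.] op 0.05316087630505362
goal [ 0.475 -0.211  0.018] shift cm now [-8.11 -9.76 15.63] after turn [-8.15 -9.73 15.63] az 0.003
[[0.106, 0.994, -0.003], [0.994, -0.106, 0.001], [0.001, -0.003, -1.0]]
```

>>> {"api": "arm_command", "payload": {"rows": [-2.05,-2.45,0,0,0,0.003,0.6,-2.05,-2.45,0,0,0,0,0.6,-2.05,-2.45,0,0,0,0,0.6,-2.0,-2.4,0,0,0,0,0.6,0,0,4,0,0,0,0.6,0,0,4,0,0,0,0.6,0,0,4,0,0,0,0.6,0,0,2.6,0,0,0,0.6,0,0,1,0,0,0,0.6,0,0,0,0,0,0,0.6]}}

```text
time: 7.68
tcp_pos: [0.475, -0.2108, 0.0178]
tool_rot: [[0.109, 0.994, -0.003], [0.994, -0.109, 0.003], [0.002, -0.004, -1.0]]
ft_force: [-0.1, -0.6, -0.3]
opening: 0.0529
grip_force: 0.0
```

>>> {"api": "arm_command", "payload": {"rows": [0.5,0,0,0,0,0,0.6,0.5,0,0,0,0,0,0.6,0.7,0,0,0,0,0,0.6,0.7,0,0,0,0,0,0.6,0.7,0,0,0,0,0,0.6,0.7,0,0,0,0,0,0.6,0.7,0,0,0,0,0,0.6,0.7,0,0,0,0,0,0.6,0.7,0,0,0,0,0,0.6,0.6,0,0,0,0,0,0.6]}}

```text
time: 8.52
tcp_pos: [0.4839, -0.1468, 0.0204]
tool_rot: [[0.111, 0.994, 0.002], [0.994, -0.111, -0.002], [-0.002, 0.002, -1.0]]
ft_force: [-0.9, -5.2, 2.1]
opening: 0.0529
grip_force: 3.0
```

```bash
python3 wfit.py f.png
```

```text
t 8.5167 jig mm [-182.2   -0.5] z 0.020430288512088255 yaw -90.08 F [-0.9 -5.2  2.1] q [-30.  32. 102.  -0.  46. -24.] op 0.05292427714930814
rect mm [-123.     0.4] [89.6 96.3] 89.9
```

View pics/f.png

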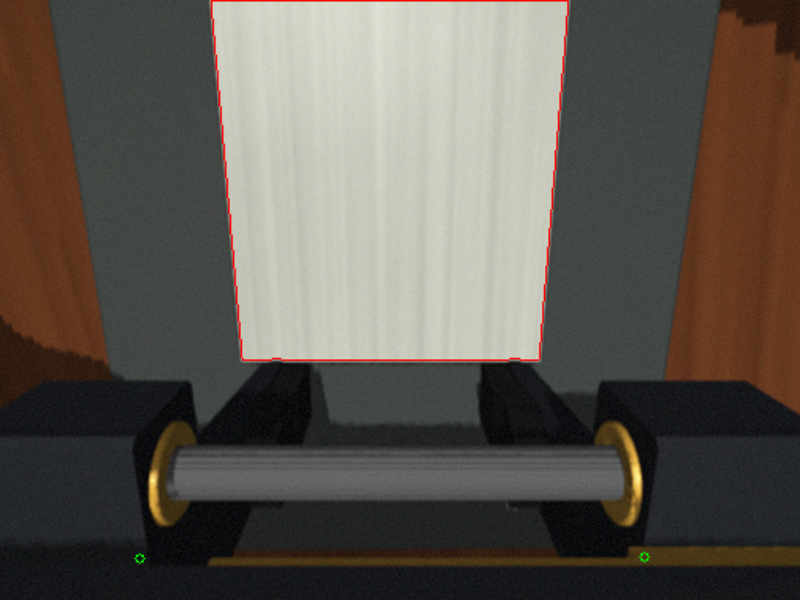

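The plate (240–540, 360) is square with the fingers, centred in y to under 1 mm, and being pushed from behind by both. I'll go on into the slot.

>>> {"api": "arm_command", "payload": {"rows": [0.6,0,0.1,0,0,0,0.6,0.8,0,0,0,0,0,0.6,0.8,0,0,0,0,0,0.6,0.8,0,0,0,0,0,0.6,0.8,0,0,0,0,0,0.6,0.8,0,0,0,0,0,0.6,0.8,0,0,0,0,0,0.6,0.8,0,0,0,0,0,0.6,0.8,0,0,0,0,0,0.6,0.8,0,0,0,0,0,0.6]}}

```text
time: 9.4
tcp_pos: [0.4932, -0.0704, 0.02]
tool_rot: [[0.111, 0.994, 0.004], [0.994, -0.111, -0.003], [-0.003, 0.004, -1.0]]
ft_force: [-1.5, -11.0, 7.6]
opening: 0.0528
grip_force: 5.3
```

```bash
python3 wfit.py g.png
```

```text
t 9.4 jig mm [-105.2   -1.4] z 0.020001553135434436 yaw -90.09 F [ -1.5 -11.    7.6] q [-22.  31. 103.  -0.  45. -15.] op 0.05276141957822854
rect mm [-46.2  -0.5] [89.6 96.5] 89.9
```

>>> {"api": "arm_command", "payload": {"rows": [0.5,0,0,0,0,0,0.6,0.5,0,0,0,0,0,0.6,0.5,0,0,0,0,0,0.6,0.5,0,0,0,0,0,0.6,0.5,0,0,0,0,0,0.6]}}

```text
time: 9.87
tcp_pos: [0.4957, -0.0453, 0.0197]
tool_rot: [[0.111, 0.994, 0.003], [0.994, -0.111, -0.002], [-0.002, 0.003, -1.0]]
ft_force: [-0.6, -8.5, 6.3]
opening: 0.0527
grip_force: 4.6
```

```bash
python3 wfit.py g2.png
```

```text
t 9.8667 jig mm [-80.   -1.1] z 0.01969389222209123 yaw -90.09 F [-0.6 -8.5  6.3] q [-19.  31. 103.  -0.  45. -12.] op 0.05266706288479264
rect mm [-31.1  -0.3] [89.6 76.1] 89.9
```

View pics/g2.png

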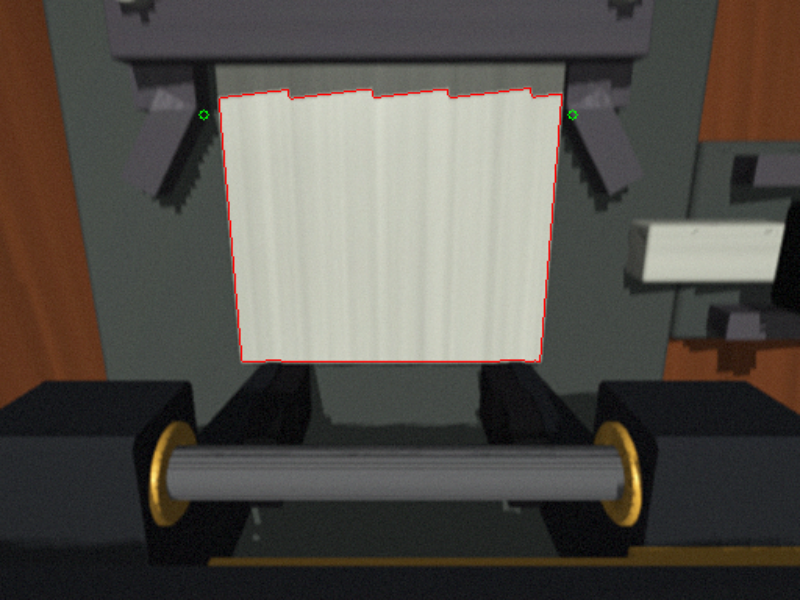

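The plate is under the bridge and between the cheeks, (218–562, 95), slightly closer to the right one. I'll continue with a 1 mm bias to the left.

>>> {"api": "arm_command", "payload": {"rows": [0.4,-0.1,0,0,0,0,0.6,0.5,0,0,0,0,0,0.6,0.5,0,0,0,0,0,0.6,0.5,0,0,0,0,0,0.6,0.5,0,0,0,0,0,0.6,0.4,0,0,0,0,0,0.6,0.4,0,0,0,0,0,0.6,0.3,0,0,0,0,0,0.6]}}

```text
time: 10.58
tcp_pos: [0.4984, -0.0102, 0.0196]
tool_rot: [[0.111, 0.994, 0.002], [0.994, -0.111, -0.002], [-0.002, 0.003, -1.0]]
ft_force: [-0.7, -9.9, 5.3]
opening: 0.0528
grip_force: 4.5
```

>>> {"api": "arm_command", "payload": {"rows": [0.2,0,0,0,0,0,0.6,0.2,0,0,0,0,0,0.6,0.15,0,0,0,0,0,0.6]}}

```text
time: 10.83
tcp_pos: [0.499, -0.0048, 0.0196]
tool_rot: [[0.111, 0.994, 0.002], [0.994, -0.111, -0.002], [-0.002, 0.003, -1.0]]
ft_force: [-0.9, -8.7, 6.1]
opening: 0.053
grip_force: 4.5
```

```bash
python3 wfit.py g3.png
```

```text
t 10.8333 jig mm [-39.4  -0. ] z 0.019584411233895562 yaw -90.09 F [-0.9 -8.7  6.1] q [-14.  32. 103.  -0.  45.  -8.] op 0.05300136748902983
rect mm [-10.8   0.8] [89.9 35.3] 89.8
```

>>> {"api": "arm_command", "payload": {"rows": [0.12,0,0,0,0,0,0.6,0.12,0,0,0,0,0,0.6,0.12,0,0,0,0,0,0.6]}}

```text
time: 11.13
tcp_pos: [0.4994, -0.0014, 0.0196]
tool_rot: [[0.111, 0.994, 0.002], [0.994, -0.111, -0.002], [-0.002, 0.003, -1.0]]
ft_force: [-1.4, -9.5, 6.6]
opening: 0.053
grip_force: 4.5
```

>>> {"api": "arm_command", "payload": {"rows": [0.12,0,0,0,0,0,0.6,0.12,0,0,0,0,0,0.6]}}

```text
time: 11.3
tcp_pos: [0.4997, 0.0007, 0.0196]
tool_rot: [[0.111, 0.994, 0.002], [0.994, -0.111, -0.003], [-0.002, 0.003, -1.0]]
ft_force: [-2.4, -17.1, 5.5]
opening: 0.053
grip_force: 8.9
```

Force is rising, so the plate is at the stop. A little more to make sure.

>>> {"api": "arm_command", "payload": {"rows": [0.1,0,0,0,0,0,0.6,0.08,0,0,0,0,0,0.6,0,0,0,0,0,0,0.6]}}

```text
time: 11.55
tcp_pos: [0.4999, 0.001, 0.0197]
tool_rot: [[0.11, 0.994, 0.002], [0.994, -0.11, -0.005], [-0.005, 0.003, -1.0]]
ft_force: [-4.0, -22.2, 5.1]
opening: 0.053
grip_force: 11.5
```

```bash
python3 wfit.py g4.png
```

```text
t 11.55 jig mm [-33.5  -0.2] z 0.01965217351327301 yaw -90.04 F [ -4.  -22.2   5.1] q [-13.  32. 103.  -0.  45.  -7.] op 0.05301333259305171
rect mm [-8.5  0.7] [90. 30.] 89.9
```

View pics/g4.png

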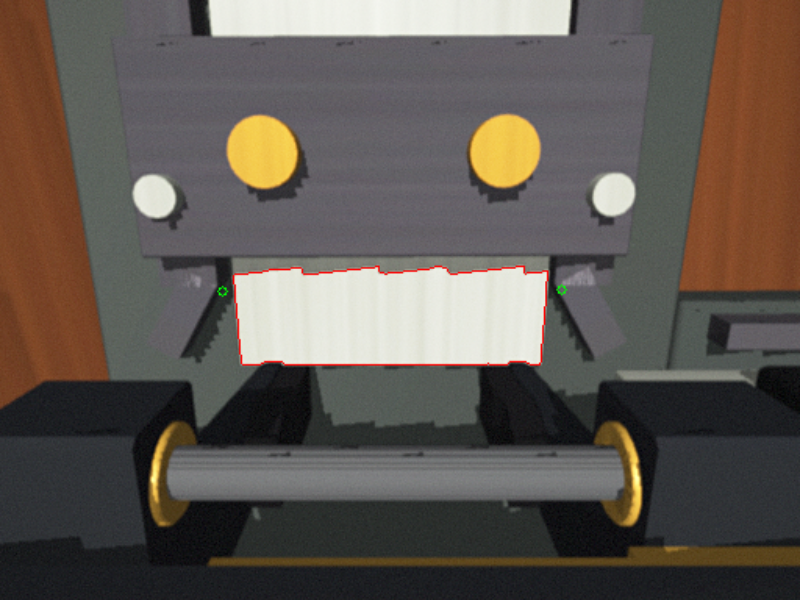

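The plate is home: its measured rear edge is at jig x ≈ -23.5 mm, the push force has risen to 22 N, and there is no further motion. Next I'll back off, rise and move over the latch grip.

>>> {"api": "arm_command", "payload": {"rows": [-0.3,0,0,0,0,0,0.6,-1,0,0,0,0,0,0.6,-2,0,0,0,0,0,0.6,0,0,-4,0,0,0,0.5,0,0,-4,0,0,0,0.5,0,0,-4,0,0,0,0.5,0.7,3.7,0,0,0,0,0.5,0.7,3.7,0,0,0,0,0.5,0.8,3.7,0,0,0,0,0.5,0,0,0,0,0,0,0.5]}}

```text
time: 12.43
tcp_pos: [0.6123, -0.0194, 0.1378]
tool_rot: [[0.111, 0.994, 0.002], [0.994, -0.111, 0.0], [0.001, 0.002, -1.0]]
ft_force: [0.2, 0.0, -0.3]
opening: 0.0439
grip_force: 0.0
```

```bash
python3 wfit.py k.png; python3 - <<'E'
from h import *
to(-38,-112,36,-90)
for c,z in [('wrist',.067),('side',.067),('scene',.067)]:
    im,i,W=cam(c); j=np.load('jp.npy')[0]; cc,s=np.cos(j[2]),np.sin(j[2])
    for d in manip.spot_in(c,'latch_grip')[:2]:
        w=ray(i,W,d['location'],.058)[:2]-j[:2]; print(c,d['confidence'],d['location'],np.round([cc*w[0]+s*w[1],-s*w[0]+cc*w[1]],3))
E
```

```text
t 12.4333 jig mm [ -41.5 -114.2] z 0.1378013471631782 yaw -90.09 F [ 0.2  0.  -0.3] q [-13.  34.  77.   0.  69.  -6.] op 0.043902859315689734
rect mm [81.4  0.9] [91.  32.9] 89.9
goal [ 0.61  -0.016  0.036] shift cm now [ 0.38  0.06 10.14] after turn [ 0.38  0.06 10.14] az -0.001
wrist 0.86 [253.6, 185.8] [-0.03  -0.113]
side 0.59 [296.4, 193.8] [-0.083 -0.106]
scene 0.55 [282.8, 203.7] [-0.049 -0.119]
```

View pics/k.png

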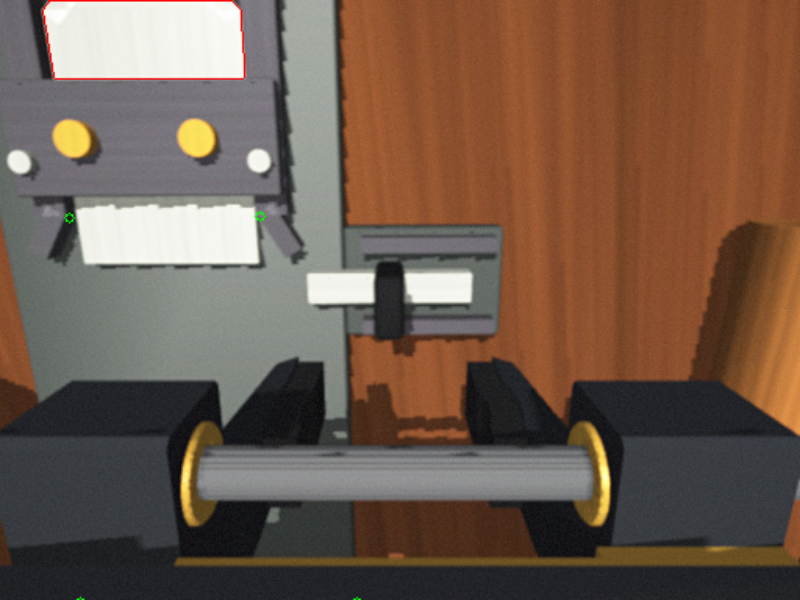

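The grip shows at (390,300) in the picture, between the open fingers' lines, and the plate's rear edge at (170,264) lies just ahead of the bar. I'll descend and grasp the grip.

>>> {"api": "arm_command", "payload": {"rows": [0.45,0,2,0,0,0,0.5,0,0,4,0,0,0,0.5,0,0,3,0,0,0,0.5,0,0,1.1,0,0,0,0.5,0,0,0,0,0,0,0.5]}}

```text
time: 13.2
tcp_pos: [0.6071, -0.0152, 0.0355]
tool_rot: [[0.112, 0.994, -0.004], [0.994, -0.112, 0.001], [0.001, -0.005, -1.0]]
ft_force: [-0.2, -0.1, -0.3]
opening: 0.0443
grip_force: 0.0
```

>>> {"api": "arm_command", "payload": {"rows": [0,0,0,0,0,0,0,0,0,0,0,0,0,0,0,0,0,0,0,0,0,0,0,0,0,0,0,0,0,0,0,0,0,0,0,0,0,0,0,0,0,0], "squeeze": 15}}

```text
time: 13.7
tcp_pos: [0.6093, -0.0154, 0.0387]
tool_rot: [[0.112, 0.994, 0.002], [0.994, -0.112, -0.0], [-0.0, 0.002, -1.0]]
ft_force: [0.4, 0.9, 6.4]
opening: 0.0138
grip_force: 15.0
```

```bash
python3 -c "
from h import *
where()"
```

```text
t 13.7 jig mm [ -37.9 -110.8] z 0.03865702877165187 yaw -90.13 F [0.4 0.9 6.4] q [-12.  41.  82.  -0.  57.  -6.] op 0.013764871652417503
```

>>> {"api": "arm_command", "payload": {"rows": [0,-0.4,0,0,0,0,0,0,-0.5,0,0,0,0,0,0,-0.5,0,0,0,0,0,0,-0.5,0,0,0,0,0,0,-0.5,0,0,0,0,0,0,-0.5,0,0,0,0,0,0,-0.5,0,0,0,0,0,0,-0.5,0,0,0,0,0,0,-0.3,0,0,0,0,0,0,0,0,0,0,0,0]}}

```text
time: 14.53
tcp_pos: [0.5671, -0.0109, 0.0386]
tool_rot: [[0.112, 0.994, 0.002], [0.994, -0.112, -0.001], [-0.001, 0.002, -1.0]]
ft_force: [-2.1, -1.2, 9.4]
opening: 0.0141
grip_force: 15.0
```

>>> {"api": "arm_command", "payload": {"rows": [0,-0.15,0,0,0,0,0,0,-0.15,0,0,0,0,0,0,-0.15,0,0,0,0,0,0,0,0,0,0,0,0]}}

```text
time: 14.87
tcp_pos: [0.5631, -0.0105, 0.0386]
tool_rot: [[0.112, 0.994, 0.003], [0.994, -0.112, -0.001], [-0.001, 0.003, -1.0]]
ft_force: [0.6, -1.8, 7.3]
opening: 0.0138
grip_force: 15.0
```

```bash
python3 -c "
from h import *
where()"
```

```text
t 14.8667 jig mm [-38.  -64.4] z 0.03863607746367999 yaw -90.13 F [ 0.6 -1.8  7.3] q [-13.  36.  91.  -0.  53.  -7.] op 0.013799611135332738
```

Not at the stop yet by force, so I'll push on until the resistance rises.

>>> {"api": "arm_command", "payload": {"rows": [0,-0.15,0,0,0,0,0,0,-0.15,0,0,0,0,0,0,0,0,0,0,0,0]}}

```text
time: 15.12
tcp_pos: [0.561, -0.0102, 0.0387]
tool_rot: [[0.112, 0.994, 0.005], [0.994, -0.112, -0.001], [-0.001, 0.005, -1.0]]
ft_force: [5.2, -1.8, 2.8]
opening: 0.0139
grip_force: 15.0
```

>>> {"api": "arm_command", "payload": {"rows": [0,-0.15,0,0,0,0,0,0,-0.15,0,0,0,0,0,0,0,0,0,0,0,0]}}

```text
time: 15.37
tcp_pos: [0.5609, -0.0103, 0.0388]
tool_rot: [[0.112, 0.994, 0.013], [0.994, -0.112, -0.002], [-0.001, 0.013, -1.0]]
ft_force: [23.3, -0.7, -9.5]
opening: 0.014
grip_force: 15.1
```

The latch is at its stop: 23 N and no motion. I'll release and rise straight up.

>>> {"api": "arm_command", "payload": {"rows": [0,0,0,0,0,0,0.4,0,0.4,0,0,0,0,0.4,0,0,0,0,0,0,0.4,0,0,-1,0,0,0,0.4,0,0,-3,0,0,0,0.4,0,0,-4,0,0,0,0.4,-2,0,-4,0,0,0,0.4,-4,0,0,0,0,0,0.4,-2,0,0,0,0,0,0.4,0,0,0,0,0,0,0.4]}}

```text
time: 16.2
tcp_pos: [0.5512, -0.0912, 0.1559]
tool_rot: [[0.115, 0.993, 0.001], [0.993, -0.115, -0.001], [-0.001, 0.001, -1.0]]
ft_force: [-0.1, -0.4, -0.4]
opening: 0.0353
grip_force: 0.0
```

```bash
python3 wfit.py z.png
```

```text
t 16.2 jig mm [-119.6  -61.3] z 0.1558730043019409 yaw -90.34 F [-0.1 -0.4 -0.4] q [-21.  26.  86.  -0.  67. -15.] op 0.03530802373091324
rect mm [-5.9  0.7] [36.1 91.1] 0.1
```

View pics/z.png

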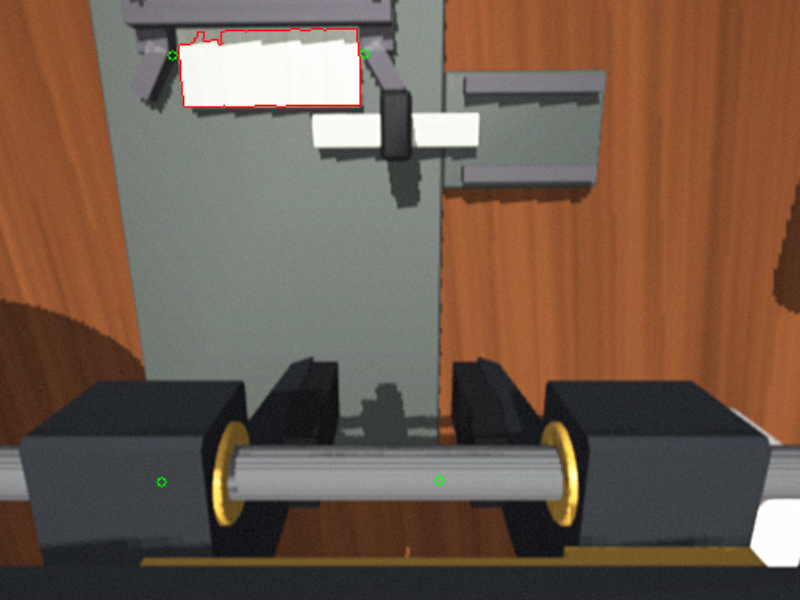

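The plate's rear edge, (180–360, 106), is at jig x ≈ -24 mm. The latch bar, tip at (313,131), lies behind it at the end of its travel. The gripper is clear, so I'm handing in.

```bash
python3 -c "
from rig import manip
print(manip.close_job())"
```

```text
the job is handed in; nothing more can be done
None
```

The plate is fully home against the end stop, the latch is closed behind it at the end of its travel, and the job is handed in after about 16 s; the arm did not go near the hammer, tin or bowl.

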